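Hold the cake-board holder's spring jaw open at the mark

ROBOT

A 6-joint arm with a two-finger parallel gripper is mounted at the origin on the work surface. World frame = base frame: x ahead of the robot, y to its left, z up, the work surface at z = 0. Lengths are in m, angles in rad, forces in N, time in s.
With the tool pointing down it reaches from about 0.275 to 0.75 m from the base axis. Payload 10.2 kg.
Tool frame: the origin (TCP) lies between the finger pads; the fingertips stand 8 mm ahead of it and the grasp point (between the pads) lies 11 mm behind it; z points along the fingers, y is the direction in which the jaws open and shut (so a half turn about z gives the same grasp; the last joint's range is limited). The gripper opens to 88 mm and grips with 3 to 60 N. Pads are 18 mm wide; open, the fingers measure 123 mm over their backs; the gripper's body (75 mm by 187 mm) begins 45 mm behind the grasp point.
Start: joints at [-1.476, 0.313, 1.498, -0, 1.331, -0.223], TCP at [0.164, -0.499, 0.247] pointing down, gripper open.
Joint ranges: [-2.94, 2.94], [-0.97, 2.17], [0.19, 2.56], [-1.23, 4.37], [0.02, 3.11], [-2.88, 2.88]. Speed limits (rad/s): [2.39, 2.39, 3.01, 3.14, 3.14, 3.14].

INTERFACE

Orientations are given as a unit quaternion [w, x, y, z].
In Python, from rig import env, optics, workorder, spotter gives the robot as it stands.
- The arm moves only by the tool servo_tool, never from a script. Its argument "commands" is a list of rows, each a list of 4 numbers: the shift along the tool's x, y, z in m, then the turn about the tool's z in degrees. In form: [[dx, dy, dz, yaw], ...]. A call has 1 to 5 rows; each row is the pose to reach, as a shift and turn from the pose commanded when the call began, along the tool's axes at that moment; what a row does not reach only later rows make up. A row lasts 1/8 s, in which the tool goes at most 62.5 mm and 10.7 degrees, less where a joint would pass 70% of its speed; a pose out of reach is approached as far as the arm can. A call with a gripper value outside its range is refused whole. "jaw" is the opening, from 0 (shut) to 1 (fully open), set as the call begins (left out, the last holds). The fingers move at their own pace and stop on an object; "newtons" is the grip in N (left out, the last holds). Time passes only in rows, so rows that repeat a pose let the fingers close. It gives the time, the measured TCP pose, the force and the opening at its end, in the units of the state.
- env.read_state(): the state, without advancing time (a new reading comes with each control period).
- optics.snapshot(name): name is "scene" or "top" or "wrist"; returns (picture, depth): 400x640x3 uint8, red, green, blue; 400x640 float32, m along the optical axis (not along the pixel's ray), 0 where there is no reading.
- optics.camera_params(name): a dict with "intrinsics" (3x3 intrinsics, pixels), "k1" (the pictures are not rectified: a ray, as slopes to the right and down, at radius r is drawn at 1 + k1 r^2 times it, then the intrinsics apply), "extrinsics" (4x4, takes a point from camera to world coordinates). Camera axes: x right, y down, z forward; pixel columns grow to the right and rows downward; lengths in m; the calibration is good to about 2 mm. A picture is of the moment at which its call begins: read the wrist's pose just before it. camera_params takes no time and is no camera call; for the wrist camera it gives the pose at the moment of the call.
- workorder.job_done(): hands the job in, once; it reports no verdict.
Trained networks look in the newest picture that a camera, given by its name, has taken for a name from the list of things; names that differ only in an ending like _2 or _b are one class to them, and where a whole thing is asked for, a point or a joint stands for the part that bears it (a point fixed in the world has none). Each returns a list of dicts, best first, with "p" (0 to 1); they miss things now and then, are a little off and sometimes report something else, mostly with a low value. They report only what shows in the picture. A call takes as long as a camera call. They do not tell look-alikes from the thing itself.
- spotter.boxes_of(camera, label): "bbox" ([centre column, centre row, width, height] in pixels, round what is visible of it).
- spotter.cut_out(camera, label): "region" (400x640 bool, what is visible of it) and "bbox" ([centre column, centre row, width, height] in pixels, round what is visible of it).
- spotter.spot_point(camera, label): "pixel" ([row, column] in pixels: a listed point, or the origin of a listed thing).
The state is a dict: "clock": time; "joint_pos": joint angles; "qvel": joint speeds; "joint_efforts": joint torques, N m; "ee_pos": TCP position; "eef_rot": TCP orientation; "ft_force": force on the tool from outside, world axes, zero at the start; "torque": the same for the moment, N m; "finger_gap": opening from 0.0 (shut) to 1.0 (fully open).
Only numpy, scipy, OpenCV 4.12 (cv2) and the standard library are available. Lean on these libraries where they do the work, as an engineer would, in place of code of your own. Each camera call takes 0.05 s, during which the arm holds its last target.

TASK

Take the red sprinkle jar that stands in the way off the white cake-board holder and stand it upright on the green pad in the empty pocket of the blue caddy. Then pull out the holder's sprung jaw (the bar with the yellow handle) until the jaw's black pointer lines up with the red clip's white line, and keep holding it there for a colleague to lay in a board: finish with the fingers still gripping or hooking it, because it springs back when let go. Leave everything else where it is.

Things in the scene. Friction and masses are not known exactly. Their poses are not given: they have to be found in the camera images.
- holder: the cake-board holder: fixed white slab 330 x 180 mm, 14 mm thick, with a 30 mm high aluminium fence at its far end. Origin on the table (slab underside) straight below the closed jaw's handle; the slab reaches 155 mm to its own -x and 175 mm to +x. Its -x is the direction in which the jaw is pulled (roughly towards the robot), y across the slab, z up. Its yaw varies within 0.25 rad and it may be on the left or on the right of the caddy
- jaw (a joint): travel of the sprung jaw along the holder's -x, in m: 0 closed (its rest), 0.13 fully out. The spring pulls it back with about 4 N at 0, growing 50 N/m (about 9.5 N at 0.11); it shuts by itself when let go. The jaw is an aluminium bar 24 mm (x) by 120 mm (y) whose top is 37 mm above the table, carrying the yellow handle
- handle (a point): middle of the yellow handle's crossbar: a level round bar 16 mm thick along the holder's y, 72 mm between the axes of its two end posts (56 mm clear between the posts), its axis 80 mm above the table and 43 mm above the jaw bar. Pinch it from above with one finger on its -x and the other on its +x side, or hook it from behind (+x side). It moves with the jaw; axes as the holder's
- pointer (a point): tip of the small black pointer (6 mm wide) at the jaw's -y end, 26 mm above the table and 74 mm to the -y side of the handle; at the same holder-x as the handle. It moves with the jaw; axes as the holder's
- mark (a point): the white line across the top of the red clip (10 x 16 x 14 mm, fixed on the slab's -y edge), which marks the wanted opening: 65 to 105 mm of jaw travel from closed, different each time. The pointer is at the mark when both have the same x along the holder; axes as the holder's
- jar_center (a point): centre (half-way up) of the red sprinkle jar with the white lid, closed, 52 mm diameter, 85 mm tall, about 0.18 kg, standing upright on the slab (underside 14 mm above the table) 70 to 90 mm in front (-x) of the closed jaw's centre, blocking it. z along its height
- jar: the same red jar; origin at the centre of its underside, z along its height
- caddy: fixed blue caddy, 250 mm (its x) by 90 mm (its y), rim 22 mm high, walls and floor 4 mm thick, three pockets in a row along its x, at -82, 0 and +82 mm, each 78 x 82 mm inside. Origin at the centre of its underside
- pad_top (a point): centre of the top of the green disc (60 mm diameter, 2 mm thick) on the floor of the caddy's one empty pocket, 6 mm above the table: the jar's underside goes here. Any of the three pockets may be the empty one
- jar_amber_center (a point): centre of the amber jar with black lid, 52 mm diameter, 85 mm tall, in a caddy pocket: leave it
- jar_blue_center (a point): centre of the blue jar with black lid, 52 mm diameter, 85 mm tall, in a caddy pocket: leave it
- nozzle: steel piping nozzle, 28 mm diameter, 45 mm tall, on the table off the caddy's end: leave it
- spatula: spatula 240 mm long lying on the table at the left: leave it
- mug: white mug 76 mm diameter, 85 mm tall: leave it
- bottle: white bottle with red cap, 44 mm diameter, 130 mm tall: leave it
- bowl: steel bowl 140 mm diameter, 60 mm tall: leave it
Things that resemble listed ones, but are neither listed nor needed, are in the scene too. Of the things shaped like the jar, the red one is meant. There is more than one size of the part that bears pad_top; the job needs the middle-sized.

How it is judged:
By the outcome, as a careful person would: the job done as asked, in the order asked, and still so for the second after the job is handed in, while the arm keeps its last pose, push and grip.
It also fails if it takes over 48 s, if anything falls off the work surface, if the arm or the gripper's body presses on something with over 40 N, if the wrist force passes 120 N, or if a joint passes its speed limit or range.

## Working session

There is one attempt and no reset: what is moved stays moved. The work goes in short steps, Python scripts to look and compute and a tool call to move; the robot and the scene stay as the last step left them, time stands still between calls to the robot, and variables do not carry over. Pictures are saved under pics/ and viewed, and the job is handed in when it is done.

Besides the shell and the picture viewer there is one more tool, called in YAML: its name, and indented under it one key for each argument. servo_tool: Moves the arm, as the interface text tells. Its arguments: {"type":"object","properties":{"commands":{"type":"array","items":{"type":"array","items":{"type":"number"}}},"jaw":{"type":"number"},"newtons":{"type":"number"}},"required":["commands"]}

```bash
mkdir -p pics; ls
cat > h.py <<'E'
import numpy as np, cv2, json
from rig import env, optics, workorder, spotter
def ray(cam,px):
    # px [row,col]
    P=optics.camera_params(cam) if isinstance(cam,str) else cam
    K=np.array(P["intrinsics"]);k1=P["k1"];T=np.array(P["extrinsics"])
    d=np.array([(px[1]-K[0,2])/K[0,0],(px[0]-K[1,2])/K[1,1]]);u=d.copy()
    for _ in range(20): u=d/(1+k1*(u@u))
    return T[:3,3], T[:3,:3]@np.array([u[0],u[1],1.])
def at_depth(cam,px,dep):
    o,r=ray(cam,px); return o+r*dep
def at_z(cam,px,z):
    o,r=ray(cam,px); return o+r*(z-o[2])/r[2]
def proj(cam,X):
    P=optics.camera_params(cam) if isinstance(cam,str) else cam
    K=np.array(P["intrinsics"]);k1=P["k1"];T=np.array(P["extrinsics"])
    c=T[:3,:3].T@(np.array(X)-T[:3,3]);u=c[:2]/c[2];u=u*(1+k1*(u@u))
    return np.array([K[1,1]*u[1]+K[1,2],K[0,0]*u[0]+K[0,2]])
def tri(rays):
    A=np.zeros((3,3));b=np.zeros(3)
    for o,r in rays:
        r=r/np.linalg.norm(r);M=np.eye(3)-np.outer(r,r);A+=M;b+=M@o
    x=np.linalg.solve(A,b)
    res=[np.linalg.norm((np.eye(3)-np.outer(r,r)/(r@r))@(x-o)) for o,r in rays]
    return x,res
E
python3 - <<'E'
from h import *
print(env.read_state())
for c in ["scene","top","wrist"]:
    p=optics.camera_params(c);print(c,p)
    im,d=optics.snapshot(c);cv2.imwrite(f"pics/{c}0.png",im[:,:,::-1]);np.save(f"{c}_d0.npy",d)
E
```

```text
pics
{'clock': 0.0, 'joint_pos': array([-1.47641699e+00,  3.13461149e-01,  1.49845080e+00, -2.54429005e-06,
        1.33098278e+00, -2.23401721e-01]), 'qvel': array([-0.0007412 ,  0.00079086,  0.00017043,  0.00150892, -0.00035569,
        0.00056378]), 'joint_efforts': array([-3.62214914e-04, -4.02212155e+01, -2.52270412e+01,  6.93975203e-02,
        3.52996134e-02, -8.61130115e-05]), 'ee_pos': array([ 0.16400523, -0.49847501,  0.24615019]), 'eef_rot': array([-6.49760784e-04,  9.87403178e-01,  1.58223073e-01,  4.07369713e-05]), 'ft_force': array([-0.55289534,  0.30473838, -0.12750322]), 'torque': array([ 0.03910346, -0.00910278, -0.00109245]), 'finger_gap': 0.9980953982039904}
scene {'intrinsics': array([[378.34202689,   0.        , 319.46911406],
       [  0.        , 378.34202689, 202.02521274],
       [  0.        ,   0.        ,   1.        ]]), 'k1': -0.03558572910671133, 'extrinsics': array([[ 1.75522675e-01,  8.56039397e-01, -4.86197842e-01,
         1.12390252e+00],
       [ 9.84474876e-01, -1.53127501e-01,  8.57973571e-02,
        -7.91511042e-02],
       [-1.00434263e-03, -
[... 468 characters left out ...]
,  0.01298827],
       [ 0.02251307, -0.0398374 , -0.99895252,  1.32533869],
       [ 0.        ,  0.        ,  0.        ,  1.        ]])}
wrist {'intrinsics': array([[308.0863113 ,   0.        , 316.54694299],
       [  0.        , 308.0863113 , 193.53017101],
       [  0.        ,   0.        ,   1.        ]]), 'k1': 0.0018091473540800139, 'extrinsics': array([[ 3.13793540e-01, -8.99042410e-01, -3.05379041e-01,
         2.43383980e-01],
       [-9.49490999e-01, -2.97349705e-01, -1.00249664e-01,
        -4.72117897e-01],
       [-6.75668282e-04,  3.21412348e-01, -9.46939093e-01,
         3.83664530e-01],
       [ 0.00000000e+00,  0.00000000e+00,  0.00000000e+00,
         1.00000000e+00]])}
```

View pics/top0.png

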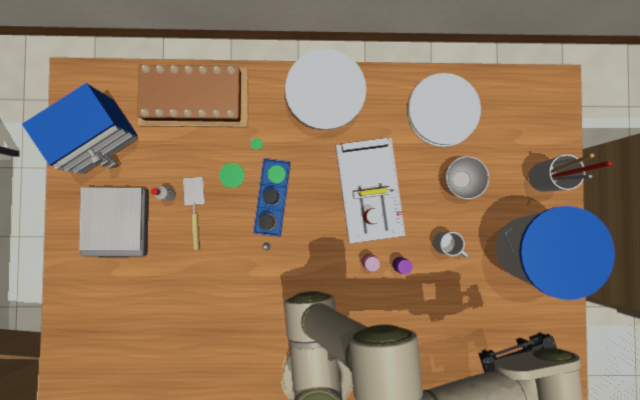

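View pics/scene0.png

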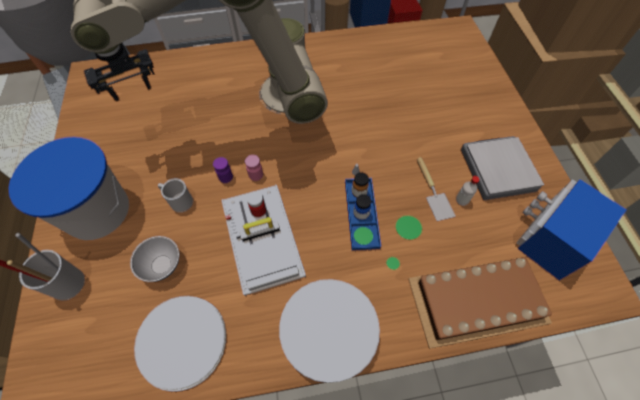

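Run:
```python
from h import *
for cam in ["top","scene"]:
    for l in ["jar_center","jar","handle","pointer","mark","holder","pad_top","caddy","jar_amber_center","jar_blue_center"]:
        r=spotter.spot_point(cam,l)
        print(cam,l,[(np.round(x["pixel"],1).tolist(),round(x["p"],2)) for x in r[:5]])
for l in ["jar_center","pad_top"]:
    for cam in ["top","scene"]:
        print(cam,l,[(np.round(x["bbox"],1).tolist(),round(x["p"],2)) for x in spotter.boxes_of(cam,l)[:6]])
print(env.read_state()["clock"])
```

```text
top jar_center [([221.1, 372.8], 0.77), ([263.0, 402.6], 0.76), ([263.6, 371.6], 0.52)]
top jar [([268.0, 396.9], 0.84), ([217.6, 368.4], 0.77), ([261.6, 367.1], 0.61)]
top handle [([193.7, 370.9], 0.88), ([170.7, 275.5], 0.32)]
top pointer []
top mark [([194.3, 168.9], 0.44)]
top holder [([192.8, 368.7], 0.56)]
top pad_top [([173.8, 229.6], 0.88), ([172.3, 277.5], 0.64), ([146.2, 253.8], 0.62)]
top caddy [([194.0, 274.7], 0.81)]
top jar_amber_center [([223.2, 267.3], 0.66)]
top jar_blue_center [([196.9, 272.9], 0.68), ([195.5, 272.2], 0.56)]
scene jar_center [([167.0, 250.8], 0.84), ([208.7, 258.8], 0.73), ([168.6, 222.8], 0.56)]
scene jar [([173.2, 256.4], 0.79), ([209.9, 257.7], 0.71), ([176.4, 224.3], 0.63)]
scene handle [([221.3, 257.6], 0.88)]
scene pointer [([238.8, 236.2], 0.71)]
scene mark [([217.5, 226.8], 0.51)]
scene holder [([231.5, 262.0], 0.91), ([203.9, 256.2], 0.5), ([199.4, 184.1], 0.43)]
scene pad_top [([231.5, 406.1], 0.81), ([265.1, 393.1], 0.63), ([235.2, 366.5], 0.6)]
scene caddy [([212.0, 359.8], 0.77)]
scene jar_amber_center [([212.5, 358.6], 0.71)]
scene jar_blue_center [([207.6, 362.7], 0.77), ([198.6, 463.0], 0.58)]
top jar_center [([372.1, 262.5, 17.6, 12.7], 0.82), ([374.2, 219.2, 17.2, 15.7], 0.79), ([402.6, 264.2, 21.4, 21.0], 0.51)]
scene jar_center [([256.1, 165.8, 18.5, 24.6], 0.91), ([224.5, 170.8, 23.8, 24.5], 0.65), ([256.9, 205.4, 17.1, 26.2], 0.62)]
top pad_top [([230.7, 174.6, 22.4, 23.5], 0.95), ([276.2, 173.2, 17.5, 18.7], 0.62), ([255.2, 144.2, 12.6, 11.5], 0.49)]
scene pad_top [([409.5, 229.8, 33.3, 22.3], 0.74), ([363.6, 236.6, 16.9, 15.7], 0.61), ([395.2, 262.2, 13.7, 12.6], 0.55)]
1.35
```

Jar candidates in the top view (row, col):
- Red with white lid on the holder: (219,373). This is the one described.
- Pink look-alike: (263,372).
- Purple look-alike: (264,403).
- Amber and blue jars in the caddy.

Pad candidates:
- Large green disc on the table: (174,230).
- Small green disc: (145,255).
- Middle-sized disc in the caddy's empty pocket: (173,277). This is the one to use.

Next I'll check close crops.

Run:
```python
import cv2,numpy as np
a=cv2.imread("pics/top0.png")[130:280,220:420];b=cv2.imread("pics/scene0.png")[140:300,200:440]
a=cv2.resize(a,None,fx=3,fy=3,interpolation=3);b=cv2.resize(b,None,fx=3,fy=3,interpolation=3)
cv2.imwrite("pics/ca.png",a);cv2.imwrite("pics/cb.png",b)
from h import *
dt=np.load("top_d0.npy");ds=np.load("scene_d0.npy")
for n,c,p in [("jar","top",(215,373)),("jarS","scene",(200,258)),("padT","top",(173.5,277)),("padS","scene",(236,364)),("hT","top",(191,373)),("hS","scene",(225,257)),("amb","top",(220,267)),("table","top",(200,320)),("table","top",(240,300))]:
    d=(dt if c=="top" else ds)[int(p[0]),int(p[1])]; print(n,at_depth(c,p,d).round(4),d)
s=tri([ray("top",(173,276.5)),ray("scene",(236,363.5))]);print("pad",s)
s=tri([ray("top",(192,373)),ray("scene",(224,257.6))]);print("handle",s)
```

```text
jar [ 0.526  -0.17    0.0989] 1.2302686
jarS [ 0.535  -0.1625  0.0994] 1.1339562
padT [0.6647 0.1372 0.0062] 1.3216588
padS [0.6671 0.1418 0.0078] 1.175509
hT [0.499  0.013  1.3253] 0.0
hS [ 0.6077 -0.1753  0.0798] 1.1145742
amb [0.509  0.1596 0.0839] 1.2372857
table [ 0.5774 -0.0067  0.0021] 1.3254168
table [0.4438 0.0591 0.004 ] 1.3166931
pad (array([0.66644869, 0.13957983, 0.00720555]), [np.float64(0.0008607577220934131), np.float64(0.0008607577220934362)])
handle (array([ 0.59986175, -0.17416666,  0.07053725]), [np.float64(8.353971643063749e-05), np.float64(8.353971643071963e-05)])
```

View pics/ca.png

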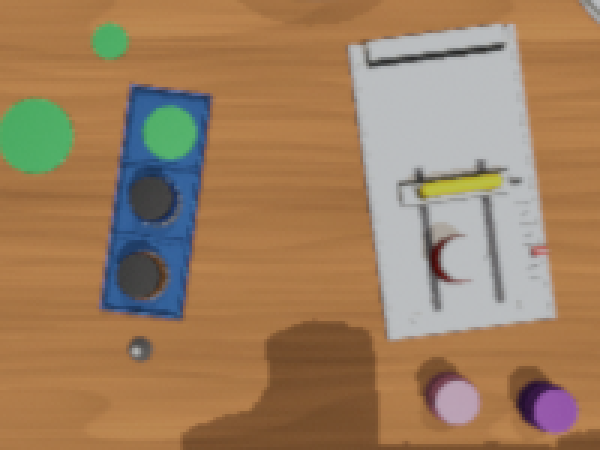

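View pics/cb.png

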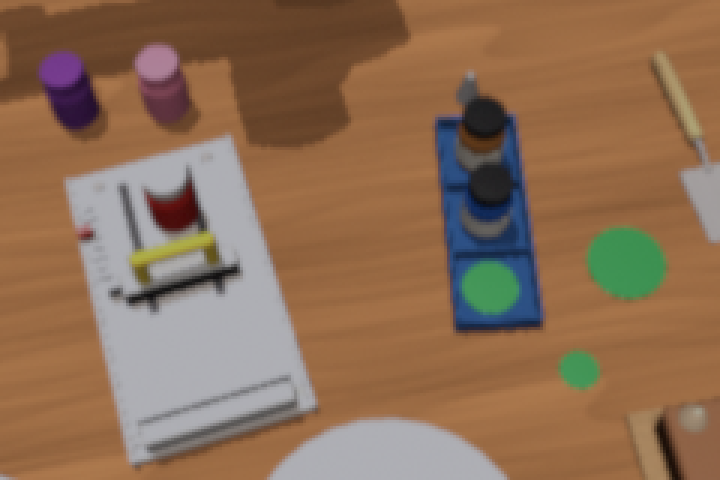

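The top crop shows the red jar with the white lid on the holder at (219,373), with the yellow handle at (192,373). It also shows the medium pad in the caddy's far pocket at (174,277), so both choices hold. Next I'll work out the holder and caddy frames.

Run:
```python
from h import *
c=[np.array([130+y/3,220+x/3]) for x,y in [(350,45),(513,25),(553,317),(388,338)]]
W=[at_z("top",p,0.014) for p in c]
print(np.round(W,4)); FL,FR,NR,NL=W
for a,b in[(NL,FL),(NR,FR),(NR,NL),(FR,FL)]:
    d=b-a;print("len",np.linalg.norm(d),"ang",np.arctan2(d[1],d[0]))
# scene corners
cs=[np.array([140+y/3,200+x/3]) for x,y in [(316,408),(133,463),(66,179),(231,136)]]
print("scene",np.round([at_z("scene",p,0.014) for p in cs],4))
# caddy
cc=[np.array([130+y/3,220+x/3]) for x,y in [(131,86),(212,95),(183,319),(102,310)]]
W=[at_z("top",p,0.022) for p in cc];FL,FR,NR,NL=W;print("caddy",np.round(W,4),np.mean(W,0))
for a,b in[(NL,FL),(NR,FR),(NR,NL),(FR,FL)]:
    d=b-a;print("len",np.linalg.norm(d),"ang",np.arctan2(d[1],d[0]))
# jar: lid top blob via depth in both cams z 0.09-.105 
for cam in["top","scene"]:
    d=np.load(cam+"_d0.npy");P=optics.camera_params(cam)
    pts=[at_depth(P,(r,q),d[r,q]) for r in range(120,280) for q in range(210,420) if d[r,q]>0]
    pts=np.array(pts)
    m=(pts[:,2]>.092)&(pts[:,2]<.108)&(pts[:,0]>.45)&(pts[:,1]<-.1)
    print(cam,m.sum(),pts[m].mean(0) if m.any() else None,pts[m].min(0),pts[m].max(0))
    m=(pts[:,2]>.065)&(pts[:,2]<.092)&(pts[:,0]>.57)&(pts[:,1]<-.1)&(pts[:,0]<.65)
    if m.any():print(" handle",m.sum(),np.median(pts[m],0),pts[m].min(0),pts[m].max(0))
```

```text
[[ 0.7607 -0.0612  0.014 ]
 [ 0.7848 -0.2431  0.014 ]
 [ 0.4599 -0.2869  0.014 ]
 [ 0.4361 -0.1042  0.014 ]]
len 0.32748713755446873 ang 0.13170840230818573
len 0.32783201278493496 ang 0.13382805770095266
len 0.18420806022218425 ang 1.7006597521714695
len 0.18351285638211612 ang 1.7025280481080536
scene [[ 0.7644 -0.0582  0.014 ]
 [ 0.7878 -0.2387  0.014 ]
 [ 0.4618 -0.2857  0.014 ]
 [ 0.4387 -0.1018  0.014 ]]
caddy [[0.7115 0.1799 0.022 ]
 [0.7023 0.091  0.022 ]
 [0.4563 0.1207 0.022 ]
 [0.4657 0.2088 0.022 ]] [0.58395706 0.15011646 0.022     ]
len 0.2474549652670183 ang -0.11696988022620998
len 0.24780004435491576 ang -0.11985540269812311
len 0.08866040726152175 ang 1.4640894662969672
len 0.08937956626975752 ang 1.4678564558223752
top 174 [ 0.52505865 -0.17140397  0.09920518] [ 0.50121741 -0.20549959  0.09209453] [ 0.61073533 -0.14839429  0.10587824]
 handle 134 [ 0.60139978 -0.16892147  0.08672073] [ 0.58884426 -0.21292484  0.06809388] [ 0.61182702 -0.1294705   0.09148229]
scene 172 [ 0.52678528 -0.17339051  0.09756674] [ 0.50245847 -0.19580631  0.09240407] [ 0.54893622 -0.1518749   0.1026979 ]
 handle 168 [ 0.60450802 -0.17384514  0.08478647] [ 0.59192829 -0.21771782  0.06563252] [ 0.61347857 -0.13109846  0.09068162]
```

servo_tool:
  commands:
    - [0.055,-0.03,0,3]
    - [0.11,-0.06,0,6]
    - [0.167,-0.085,0,10.6]
    - [0.224,-0.11,0,10.6]
    - [0.28,-0.135,0,10.6]

```text
clock: 1.98
ee_pos: [0.3891, -0.2815, 0.247]
eef_rot: [0.0, 0.998, 0.066, 0.0]
ft_force: [0.1, -0.7, -0.3]
finger_gap: 1.002
```

Run:
```python
from h import *
s=env.read_state();print(s["clock"],s["ee_pos"],s["eef_rot"],s["joint_pos"])
```

```text
1.975 [ 0.3891066  -0.28145889  0.24696124] [2.80885927e-04 9.97801402e-01 6.62740530e-02 1.84577492e-04] [-8.70811841e-01  2.13510383e-01  1.62671167e+00 -3.64576982e-05
  1.30069931e+00  5.67348865e-01]
```

servo_tool:
  commands:
    - [0.05,-0.03,0,0]
    - [0.1,-0.06,0,0]
    - [0.15,-0.09,0,0]
    - [0.15,-0.09,0,0]

```text
clock: 2.48
ee_pos: [0.5264, -0.1715, 0.2462]
eef_rot: [-0.0, 0.998, 0.069, -0.0]
ft_force: [0.2, 0.1, -0.1]
finger_gap: 1.001
```

Run:
```python
from h import *
s=env.read_state();print(s["clock"],s["ee_pos"],s["eef_rot"])
P=optics.camera_params("wrist");im,d=optics.snapshot("wrist");cv2.imwrite("pics/w1.png",im[:,:,::-1])
for l in ["jar_center","handle","pointer","mark"]:
    print(l,[(np.round(x["pixel"],1).tolist(),round(x["p"],2)) for x in spotter.spot_point("wrist",l)[:4]])
rr,cc=np.mgrid[0:400:2,0:640:2]
pts=np.array([at_depth(P,(r,c),d[r,c]) for r,c in zip(rr.ravel(),cc.ravel()) if d[r,c]>0])
m=(pts[:,2]>.09)&(pts[:,2]<.108)&(pts[:,0]>.45)&(pts[:,0]<.57)&(abs(pts[:,1]+.172)<.05)
print("lid",m.sum(),pts[m].min(0),pts[m].max(0),np.median(pts[m],0))
m=(pts[:,2]>.07)&(pts[:,2]<.095)&(pts[:,0]>.575)&(pts[:,0]<.63)&(abs(pts[:,1]+.172)<.06)
print("handle",m.sum(),pts[m].min(0),pts[m].max(0),np.median(pts[m],0))
```

```text
2.475 [ 0.5263615  -0.17148695  0.24623661] [-2.36515903e-04  9.97642519e-01  6.86246831e-02 -4.02155311e-05]
jar_center [([297.8, 371.8], 0.92), ([176.4, 317.5], 0.81), ([281.1, 298.0], 0.79)]
handle [([101.8, 328.0], 0.68)]
pointer [([99.7, 393.7], 0.79)]
mark [([171.3, 395.8], 0.62)]
lid 436 [ 0.49956699 -0.19514784  0.09133148] [ 0.54515081 -0.14971006  0.10042891] [ 0.5235685  -0.17200675  0.09832854]
handle 398 [ 0.58694653 -0.21524449  0.08057212] [ 0.6115131  -0.13054633  0.08930087] [ 0.59944362 -0.17305408  0.0860573 ]
```

View pics/w1.png

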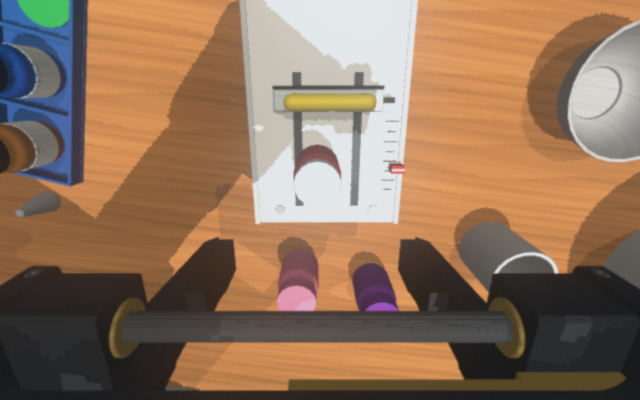

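The wrist view shows the red jar's lid at (176,317), the handle at (102,330), the pointer at (100,393) and the red clip at (168,397). The lid height of about 0.099 m matches 14 + 85 mm. I'll descend now.

servo_tool:
  commands:
    - [-0.003,0,0.055,0]
    - [-0.003,0,0.11,0]
    - [-0.003,0,0.155,0]
    - [-0.003,0,0.189,0]
    - [-0.003,0,0.189,0]

```text
clock: 3.35
ee_pos: [0.5201, -0.1746, 0.0563]
eef_rot: [-0.001, 0.998, 0.066, -0.002]
ft_force: [0.7, -0.4, 0.2]
finger_gap: 1.002
```

servo_tool:
  commands:
    - [0,0,0,0]
    - [0,0,0,0]
    - [0,0,0,0]
    - [0,0,0,0]
    - [0,0,0,0]
  jaw: 0.3
  newtons: 25

```text
clock: 3.98
ee_pos: [0.5218, -0.1741, 0.0583]
eef_rot: [-0.0, 0.998, 0.066, 0.0]
ft_force: [-2.2, 2.4, 6.2]
finger_gap: 0.583
```

servo_tool:
  commands:
    - [0,0,-0.05,0]
    - [0,0,-0.1,0]
    - [0,0,-0.14,0]
    - [0,0,-0.14,0]
  jaw: 0.3

```text
clock: 4.47
ee_pos: [0.5225, -0.1748, 0.2002]
eef_rot: [0.002, 0.998, 0.066, 0.002]
ft_force: [0.4, -0.1, -2.0]
finger_gap: 0.581
```

Run:
```python
from h import *
s=env.read_state();print(s["clock"],s["ee_pos"],s["eef_rot"],s["ft_force"],s["finger_gap"])
P=optics.camera_params("wrist");im,d=optics.snapshot("wrist");cv2.imwrite("pics/w2.png",im[:,:,::-1])
for l in ["pad_top"]:
    print(l,[(np.round(x["pixel"],1).tolist(),round(x["p"],2)) for x in spotter.spot_point("wrist",l)[:4]])
R=np.array(P["extrinsics"])
rr,cc=np.mgrid[0:400:2,0:640:2]
pts=np.array([at_depth(P,(r,c),d[r,c]) for r,c in zip(rr.ravel(),cc.ravel()) if d[r,c]>0])
p=s["ee_pos"]
m=(np.hypot(pts[:,0]-p[0],pts[:,1]-p[1])<.04)&(pts[:,2]>p[2]+.02)&(pts[:,2]<p[2]+.07)
if m.any(): 
  print(m.sum(),np.median(pts[m],0),pts[m].max(0))
```

```text
4.475 [ 0.52248429 -0.17484272  0.20019214] [0.00158355 0.99778884 0.06640947 0.00217163] [ 0.398204   -0.05525847 -2.033909  ] 0.5814750033771796
pad_top []
3507 [ 0.53279358 -0.17293441  0.24009497] [ 0.55223426 -0.13511333  0.27018876]
```

View pics/w2.png

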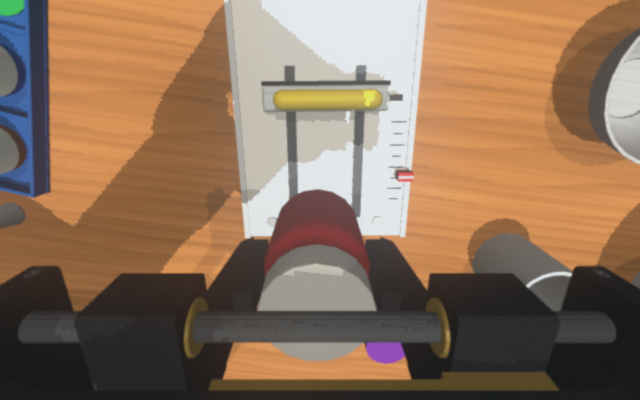

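servo_tool:
  commands:
    - [0.02,-0.058,0,4]
    - [0.045,-0.115,0,8]
    - [0.07,-0.172,0,14.4]
    - [0.09,-0.23,0,14.4]
    - [0.105,-0.285,0,14.4]

```text
clock: 5.2
ee_pos: [0.5875, 0.1241, 0.1953]
eef_rot: [0.0, 0.998, -0.059, -0.002]
ft_force: [0.6, -0.5, -1.0]
finger_gap: 0.58
```

servo_tool:
  commands:
    - [0,0,0,0]
    - [0,0,0,0]

```text
clock: 5.45
ee_pos: [0.5875, 0.1216, 0.196]
eef_rot: [0.0, 0.998, -0.059, -0.001]
ft_force: [0.7, -0.4, -1.6]
finger_gap: 0.585
```

Run:
```python
from h import *
s=env.read_state();print(s["clock"],s["ee_pos"],s["eef_rot"],s["ft_force"],s["finger_gap"])
P=optics.camera_params("wrist");im,d=optics.snapshot("wrist");cv2.imwrite("pics/w3.png",im[:,:,::-1])
print([(np.round(x["pixel"],1).tolist(),round(x["p"],2)) for x in spotter.spot_point("wrist","pad_top")[:4]])
print([(np.round(x["bbox"],1).tolist(),round(x["p"],2)) for x in spotter.boxes_of("wrist","pad_top")[:4]])
hsv=cv2.cvtColor(im,cv2.COLOR_RGB2HSV)
m=cv2.inRange(hsv,(45,80,60),(80,255,255))
n,lab,st,ce=cv2.connectedComponentsWithStats(m)
for i in range(1,n):
    if st[i,4]>150:
        ys,xs=np.where(lab==i)
        W=np.array([at_z(P,(y,x),.006) for y,x in zip(ys,xs)])
        print(st[i],ce[i],W.mean(0),(W.min(0)+W.max(0))/2,W.max(0)-W.min(0))
```

```text
5.45 [0.58745467 0.12160626 0.19602797] [ 2.97182763e-04  9.98244574e-01 -5.92081560e-02 -1.44117372e-03] [ 0.67327383 -0.38986769 -1.64100028] 0.5851300785301982
[([121.4, 146.6], 0.76), ([99.7, 293.2], 0.73)]
[([290.6, 99.8, 62.9, 61.5], 0.93), ([202.2, 11.1, 40.2, 22.1], 0.71), ([149.8, 120.5, 82.2, 82.1], 0.56)]
[181   0  43  21 659] [202.71016692   8.11532625] [0.75278738 0.20860767 0.006     ] [0.75221083 0.20780691 0.006     ] [0.01867041 0.03867642 0.        ]
[ 260   70   59   61 2760] [289.18007246  99.73405797] [0.66254637 0.14065925 0.006     ] [0.66182323 0.14073876 0.006     ] [0.05866092 0.05877868 0.        ]
[ 109   81   82   81 5083] [149.53905174 120.5382648 ] [0.65877779 0.28751337 0.006     ] [0.65757665 0.28770573 0.006     ] [8.17722958e-02 8.24413451e-02 1.11022302e-16]
```

View pics/w3.png

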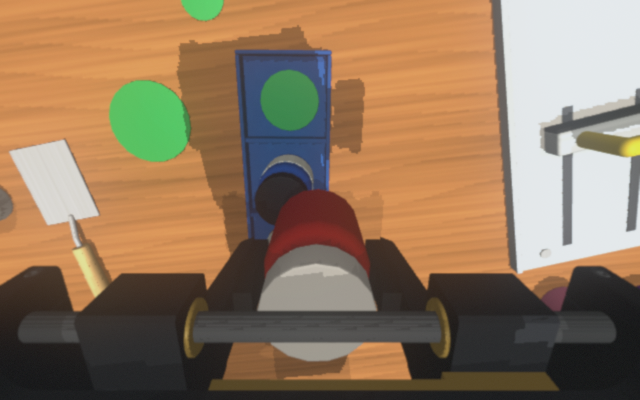

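servo_tool:
  commands:
    - [0.04,-0.015,0,0]
    - [0.0712,-0.0276,0,0]
    - [0.0712,-0.0276,0,0]

```text
clock: 5.98
ee_pos: [0.6629, 0.1401, 0.1965]
eef_rot: [0.0, 0.998, -0.06, -0.0]
ft_force: [-0.7, -0.8, -2.1]
finger_gap: 0.58
```

servo_tool:
  commands:
    - [0,0,0.04,0]
    - [0,0,0.08,0]
    - [0,0,0.105,0]
    - [0,0,0.105,0]

```text
clock: 6.48
ee_pos: [0.6605, 0.1401, 0.0912]
eef_rot: [0.0, 0.998, -0.06, -0.002]
ft_force: [-0.6, 0.4, -1.3]
finger_gap: 0.582
```

Run:
```python
from h import *
s=env.read_state();print(s["clock"],s["ee_pos"],s["eef_rot"],s["ft_force"],s["finger_gap"])
for cam in("wrist","scene"):
    im,d=optics.snapshot(cam)
    if cam=="scene": im=cv2.resize(im[150:310,280:480],None,fx=3,fy=3,interpolation=3)
    cv2.imwrite(f"pics/{cam}4.png",im[:,:,::-1])
```

```text
6.475 [0.66053345 0.14012914 0.09117552] [ 2.36812035e-04  9.98210430e-01 -5.97639176e-02 -2.03867295e-03] [-0.60528189  0.35124094 -1.30189062] 0.5815007788240253
```

View pics/wrist4.png

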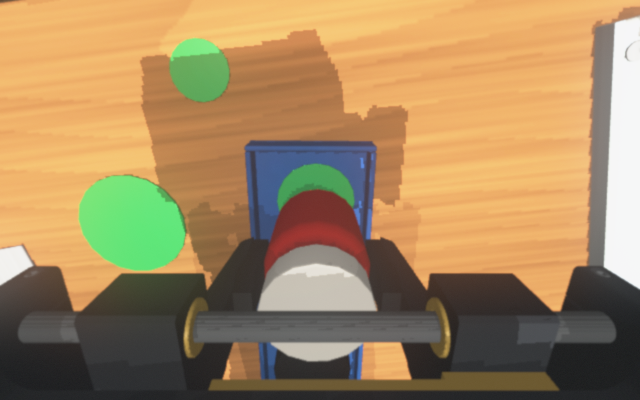

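View pics/scene4.png

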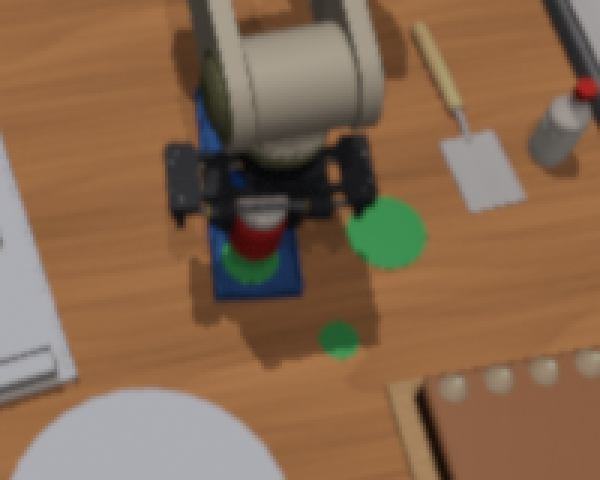

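servo_tool:
  commands:
    - [0.001,0,0.025,0]
    - [0.001,0,0.034,0]
    - [0.001,0,0.038,0]
    - [0.001,0,0.038,0]

```text
clock: 7.08
ee_pos: [0.6632, 0.1409, 0.0555]
eef_rot: [-0.0, 0.998, -0.059, 0.001]
ft_force: [0.4, 0.8, -1.7]
finger_gap: 0.581
```

servo_tool:
  commands:
    - [0,0,0.001,0]
    - [0,0,0.002,0]
    - [0,0,0.003,0]
    - [0,0,0.003,0]

```text
clock: 7.58
ee_pos: [0.6629, 0.141, 0.0516]
eef_rot: [-0.0, 0.998, -0.059, -0.0]
ft_force: [-0.6, -0.5, -2.2]
finger_gap: 0.58
```

servo_tool:
  commands:
    - [0,0,0.001,0]
    - [0,0,0.002,0]
    - [0,0,0.002,0]

```text
clock: 7.95
ee_pos: [0.6631, 0.141, 0.0504]
eef_rot: [0.0, 0.998, -0.059, 0.0]
ft_force: [-2.6, 0.2, 4.1]
finger_gap: 0.576
```

Contact is felt at 4 N upward, at a height that matches the pad. I'll release the jar and go up.

servo_tool:
  commands:
    - [0,0,0,0]
    - [0,0,0,0]
    - [0,0,0,0]
    - [0,0,0,0]
  jaw: 1.0

```text
clock: 8.45
ee_pos: [0.6629, 0.1409, 0.0496]
eef_rot: [-0.0, 0.998, -0.059, -0.0]
ft_force: [0.2, 0.2, 0.4]
finger_gap: 0.995
```

servo_tool:
  commands:
    - [0,0,-0.03,0]
    - [0,0,-0.08,0]
    - [0,0,-0.13,0]
    - [0,0,-0.15,0]
    - [0,0,-0.15,0]

```text
clock: 9.07
ee_pos: [0.6634, 0.141, 0.2011]
eef_rot: [-0.0, 0.998, -0.059, 0.001]
ft_force: [0.1, 0.3, -0.3]
finger_gap: 1.001
```

Run:
```python
from h import *
s=env.read_state();print(s["clock"],s["ee_pos"],s["eef_rot"],s["ft_force"],s["finger_gap"],s["joint_pos"])
for cam in("wrist","scene"):
    P=optics.camera_params(cam)
    im,d=optics.snapshot(cam)
    rr,cc=np.mgrid[0:400:2,0:640:2] if cam=="wrist" else np.mgrid[120:300,280:460]
    pts=np.array([at_depth(P,(r,c),d[r,c]) for r,c in zip(rr.ravel(),cc.ravel()) if d[r,c]>0])
    m=(np.hypot(pts[:,0]-.663,pts[:,1]-.14)<.04)&(pts[:,2]>.083)&(pts[:,2]<.1)
    if m.any(): print(cam,m.sum(),np.median(pts[m],0),pts[m].min(0),pts[m].max(0))
    if cam=="scene": im=cv2.resize(im[150:310,280:480],None,fx=3,fy=3,interpolation=3)
    cv2.imwrite(f"pics/{cam}5.png",im[:,:,::-1])
```

```text
9.075 [0.66338194 0.1409722  0.20111041] [-1.59393954e-04  9.98243988e-01 -5.92179722e-02  1.46523973e-03] [ 0.09928744  0.30709966 -0.28953728] 1.0011271239150838 [3.70413925e-02 6.92620624e-01 1.02848427e+00 3.59807761e-05
 1.41754020e+00 1.72633768e+00]
wrist 556 [0.66513176 0.14078931 0.09036092] [0.64180021 0.11880506 0.0830866 ] [0.68661608 0.16375985 0.09219402]
scene 181 [0.66769685 0.13891008 0.08971903] [0.6430341  0.11720429 0.08336938] [0.68973615 0.16109492 0.09551292]
```

View pics/wrist5.png

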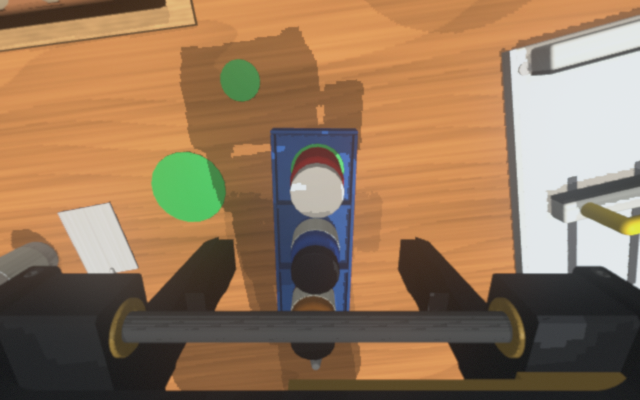

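View pics/scene5.png

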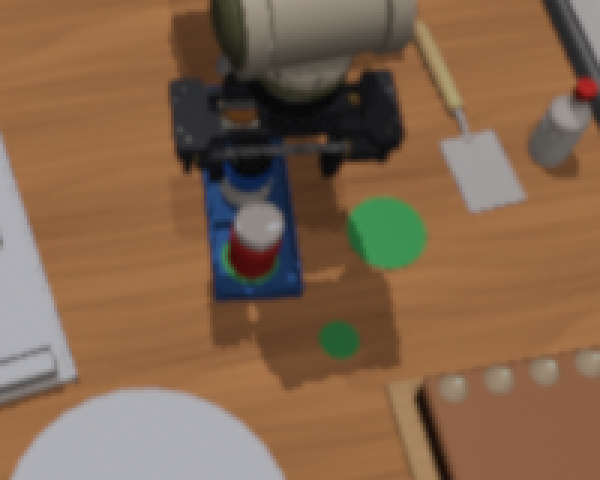

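The wrist view shows the red jar upright on the pad at (190,317). Its measured centre is (0.665,0.141) with the top at 0.0905, against the expected 0.091. Next is the handle, which also needs about a 104° turn.

servo_tool:
  commands:
    - [-0.005,0.06,0,-8]
    - [-0.01,0.12,0,-17]
    - [-0.015,0.18,0,-26]
    - [-0.02,0.24,0,-35]
    - [-0.0245,0.3,0,-44]

```text
clock: 9.8
ee_pos: [0.602, -0.1557, 0.1981]
eef_rot: [-0.001, 0.947, 0.321, -0.001]
ft_force: [0.6, -0.2, 0.3]
finger_gap: 1.0
```

servo_tool:
  commands:
    - [0,0,0,-10]
    - [0,0,0,-20]
    - [0,0,0,-30]
    - [0,0,0,-40]
    - [0,0,0,-50]

```text
clock: 10.42
ee_pos: [0.6026, -0.1539, 0.1979]
eef_rot: [-0.001, 0.722, 0.692, -0.001]
ft_force: [0.1, -0.5, -0.7]
finger_gap: 1.001
```

servo_tool:
  commands:
    - [0,0,0,-10.3]
    - [0,0,0,-10.3]

```text
clock: 10.68
ee_pos: [0.6027, -0.1539, 0.1982]
eef_rot: [-0.001, 0.66, 0.751, -0.0]
ft_force: [0.2, 0.6, -0.8]
finger_gap: 1.003
```

Run:
```python
from h import *
s=env.read_state();print(s["clock"],s["ee_pos"],s["eef_rot"],s["joint_pos"]);q=s["eef_rot"]
print("tool x angle",2*np.arctan2(q[2],q[1]))
P=optics.camera_params("wrist");im,d=optics.snapshot("wrist");cv2.imwrite("pics/w6.png",im[:,:,::-1]);np.save("w6d.npy",d);np.save("w6P.npy",P,allow_pickle=True)
for l in ["handle","pointer","mark"]:
    print(l,[(np.round(x["pixel"],1).tolist(),round(x["p"],2)) for x in spotter.spot_point("wrist",l)[:4]])
hsv=cv2.cvtColor(im,cv2.COLOR_RGB2HSV)
m=cv2.inRange(hsv,(20,120,80),(35,255,255));n,lab,st,ce=cv2.connectedComponentsWithStats(m)
i=1+np.argmax(st[1:,4]);ys,xs=np.where(lab==i)
W=np.array([at_depth(P,(y,x),d[y,x]) for y,x in zip(ys,xs) if d[y,x]>0]);W=W[W[:,2]>.08]
print(st[i],W.mean(0),np.median(W,0),W.min(0),W.max(0))
c=W[:,:2]-W[:,:2].mean(0);u,sv,vt=np.linalg.svd(c,full_matrices=False);print(vt[0],np.arctan2(*vt[0][::-1]))
t=c@vt[0];print("len",t.min(),t.max(),"centre",W[:,:2].mean(0)+vt[0]*(t.min()+t.max())/2)
```

```text
10.675 [ 0.60269506 -0.15388474  0.19819559] [-1.21305323e-03  6.59922272e-01  7.51332817e-01 -3.49251884e-04] [-4.38064102e-01  5.65848054e-01  1.24854020e+00  6.03708591e-06
  1.32972905e+00 -5.67429872e-01]
tool x angle 1.7001606482988274
handle [([213.1, 307.0], 0.8)]
pointer [([250.8, 311.3], 0.57)]
mark [([263.0, 245.9], 0.57)]
[ 289  374  334   15 3083] [ 0.63709448 -0.13112108  0.28068001] [ 0.64055719 -0.13066135  0.28087392] [ 0.59377966 -0.13797647  0.2769515 ] [ 0.67418172 -0.12542571  0.28359701]
[-0.99133235 -0.13137795] -3.00983380827052
len -0.03731602103629121 0.04370087896947899 centre [ 0.63392972 -0.13154049]
```

View pics/w6.png

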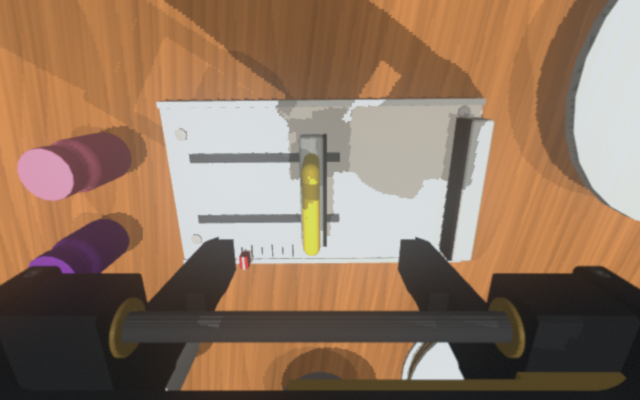

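Run:
```python
from h import *
P=np.load("w6P.npy",allow_pickle=True).item();d=np.load("w6d.npy");im=cv2.imread("pics/w6.png")[:,:,::-1]
hsv=cv2.cvtColor(np.ascontiguousarray(im),cv2.COLOR_RGB2HSV)
m=cv2.inRange(hsv,(20,100,60),(35,255,255));m[300:]=0;m[:,:280]=0;m[:,350:]=0
ys,xs=np.where(m>0);W=np.array([at_depth(P,(y,x),d[y,x]) for y,x in zip(ys,xs) if d[y,x]>0]);W=W[W[:,2]>.075]
c=W[:,:2]-W[:,:2].mean(0);u,sv,vt=np.linalg.svd(c,full_matrices=False);t=c@vt[0]
print("handle",W.mean(0),W.max(0),np.arctan2(*vt[0][::-1]),"len",np.ptp(t),"centre",W[:,:2].mean(0)+vt[0]*(t.min()+t.max())/2)
for n,f,box in [("a","w1",(80,185,370,415)),("b","w2",(80,195,375,425)),("c","w6",(225,275,220,330))]:
    i=cv2.imread(f"pics/{f}.png")[box[0]:box[1],box[2]:box[3]]
    cv2.imwrite(f"pics/z_{n}.png",cv2.resize(i,None,fx=6 if n=="c" else 5,fy=6 if n=="c" else 5,interpolation=cv2.INTER_CUBIC))
a=cv2.imread("pics/z_a.png");b=cv2.imread("pics/z_b.png")
h=max(a.shape[0],b.shape[0]);o=np.zeros((h,a.shape[1]+b.shape[1]+20,3),np.uint8);o[:a.shape[0],:a.shape[1]]=a;o[:b.shape[0],a.shape[1]+20:]=b
cv2.imwrite("pics/z_ab.png",o);print(o.shape,a.shape)
```

```text
handle [ 0.59888992 -0.16896218  0.08598917] [ 0.61122689 -0.12975303  0.0895057 ] -1.4361096584783162 len 0.08460071385596349 centre [ 0.59925456 -0.1716531 ]
(575, 495, 3) (525, 225, 3)
```

View pics/z_ab.png

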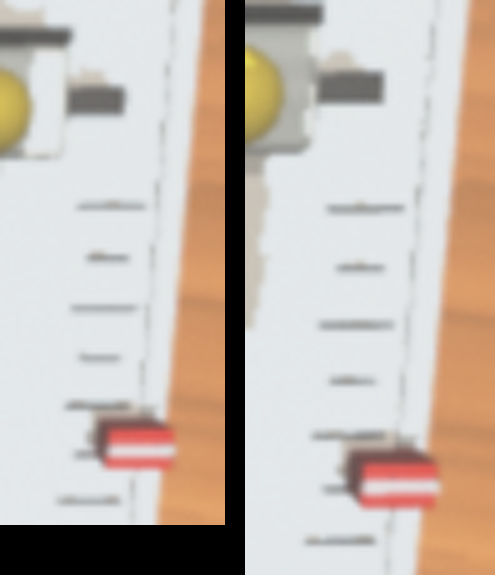

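View pics/z_c.png

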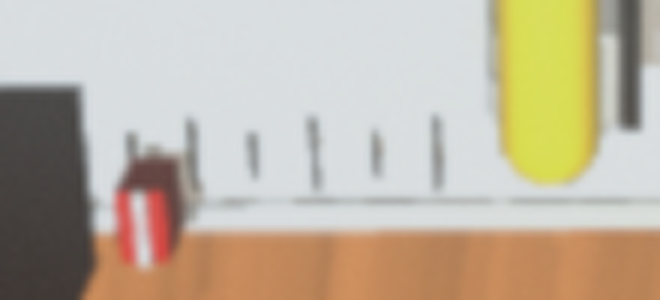

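Run:
```python
from h import *
from scipy.spatial.transform import Rotation as R
def T(p,q): M=np.eye(4);M[:3,:3]=R.from_quat([q[1],q[2],q[3],q[0]]).as_matrix();M[:3,3]=p;return M
s=env.read_state();P=optics.camera_params("wrist")
C=np.linalg.inv(T(s["ee_pos"],s["eef_rot"]))@np.array(P["extrinsics"])
X={}
for n,p,q,pp,pm in [("w1",[0.5263615,-0.17148695,0.24623661],[-2.365e-04,.997642519,.0686246831,-4.02e-05],(100,391.5),(170,398)),
 ("w2",[0.52248429,-0.17484272,0.20019214],[0.00158355,0.99778884,0.06640947,0.00217163],(97.4,396),(177.4,406))]:
    Q=dict(P);Q["extrinsics"]=T(p,q)@C
    a=at_z(Q,pp,.027);b=at_z(Q,pm,.028)
    h=np.array([np.cos(.1325),np.sin(.1325)])
    print(n,a,b,"travel",(a-b)[:2]@h,"lat",(a-b)[:2]@[-h[1],h[0]])
    X[n]=[ray(Q,pp),ray(Q,pm)]
b=at_z(P,(225+227/6,220+141/6),.028); print("w6 mark",b)
print("tri mark",tri([X["w1"][1],X["w2"][1],ray(P,(225+227/6,220+141/6))]))
print("tri ptr",tri([X["w1"][0],X["w2"][0]]))
```

```text
w1 [ 0.60958785 -0.24337809  0.027     ] [ 0.53266136 -0.26799878  0.028     ] travel 0.07950490898782649 lat 0.01424192186745844
w2 [ 0.60922269 -0.24078999  0.027     ] [ 0.53247394 -0.26807283  0.028     ] travel 0.07968042748269935 lat 0.016904215789069157
w6 mark [ 0.53319345 -0.26845553  0.028     ]
tri mark (array([ 0.53315616, -0.26742774,  0.02976749]), [np.float64(0.00011078898153340913), np.float64(0.0002598781453344788), np.float64(0.0003700757667229553)])
tri ptr (array([ 0.60999903, -0.26809725, -0.08001873]), [np.float64(0.0006776396198138633), np.float64(0.000677639619813779)])
```

servo_tool:
  commands:
    - [-0.0175,-0.005,0.03,0]
    - [-0.0175,-0.005,0.07,0]
    - [-0.0175,-0.005,0.105,0]
    - [-0.0175,-0.005,0.129,0]
    - [-0.0175,-0.005,0.129,0]

```text
clock: 11.5
ee_pos: [0.5996, -0.1717, 0.0691]
eef_rot: [-0.002, 0.66, 0.751, -0.0]
ft_force: [0.0, -0.6, 0.6]
finger_gap: 1.001
```

servo_tool:
  commands:
    - [0,0,0,0]
    - [0,0,0,0]
    - [0,0,0,0]
    - [0,0,0,0]
    - [0,0,0,0]
  jaw: 0.1
  newtons: 35

```text
clock: 12.12
ee_pos: [0.6005, -0.1721, 0.0708]
eef_rot: [0.0, 0.659, 0.752, 0.0]
ft_force: [0.1, 0.1, -0.2]
finger_gap: 0.456
```

servo_tool:
  commands:
    - [0,0,0,0]
    - [0,0,0,0]
  jaw: 0.0

```text
clock: 12.38
ee_pos: [0.6004, -0.1721, 0.0707]
eef_rot: [-0.0, 0.659, 0.752, -0.0]
ft_force: [0.6, 0.5, -0.4]
finger_gap: 0.234
```

servo_tool:
  commands:
    - [0,0,0,0]
    - [0,0,0,0]
    - [0,0,0,0]

```text
clock: 12.75
ee_pos: [0.5995, -0.1721, 0.0706]
eef_rot: [-0.001, 0.659, 0.752, -0.001]
ft_force: [-5.2, -0.8, 3.2]
finger_gap: 0.165
```

servo_tool:
  commands:
    - [0,-0.008,0,0]
    - [0,-0.022,0,0]
    - [0,-0.038,0,0]
    - [0,-0.054,0,0]
    - [0,-0.068,0,0]

```text
clock: 13.38
ee_pos: [0.5332, -0.1814, 0.0706]
eef_rot: [0.002, 0.659, 0.752, 0.001]
ft_force: [9.1, -2.5, -7.9]
finger_gap: 0.161
```

servo_tool:
  commands:
    - [0,-0.004,0,0]
    - [0,-0.008,0,0]
    - [0,-0.008,0,0]
    - [0,-0.008,0,0]

```text
clock: 13.88
ee_pos: [0.5257, -0.1825, 0.0707]
eef_rot: [0.001, 0.659, 0.752, 0.0]
ft_force: [7.9, -2.5, -7.2]
finger_gap: 0.166
```

Run:
```python
from h import *
s=env.read_state();print(s["clock"],s["ee_pos"],s["ft_force"],s["finger_gap"])
for cam in ["scene","top","wrist"]:
    im,d=optics.snapshot(cam);cv2.imwrite(f"pics/{cam}7.png",im[:,:,::-1])
    for l in ["handle","pointer","mark"]:
        print(cam,l,[(np.round(x["pixel"],1).tolist(),round(x["p"],2)) for x in spotter.spot_point(cam,l)[:3]])
a=cv2.resize(cv2.imread("pics/scene7.png")[180:260,200:300],None,fx=5,fy=5,interpolation=3)
b=cv2.resize(cv2.imread("pics/top7.png")[160:240,340:420],None,fx=5,fy=5,interpolation=3)
cv2.imwrite("pics/st7.png",np.hstack([a[:,:390],b]))
```

```text
13.875 [ 0.52570942 -0.18247352  0.07065379] [ 7.86015396 -2.53546907 -7.15606186] 0.16607644210591216
scene handle [([198.3, 250.8], 0.56)]
scene pointer [([218.2, 230.6], 0.65)]
scene mark [([202.5, 182.8], 0.53), ([219.1, 225.7], 0.47)]
top handle [([215.7, 193.9], 0.69)]
top pointer []
top mark [([191.1, 367.7], 0.15)]
wrist handle [([276.0, 313.6], 0.59), ([210.6, 417.8], 0.17)]
wrist pointer []
wrist mark []
```

View pics/wrist7.png

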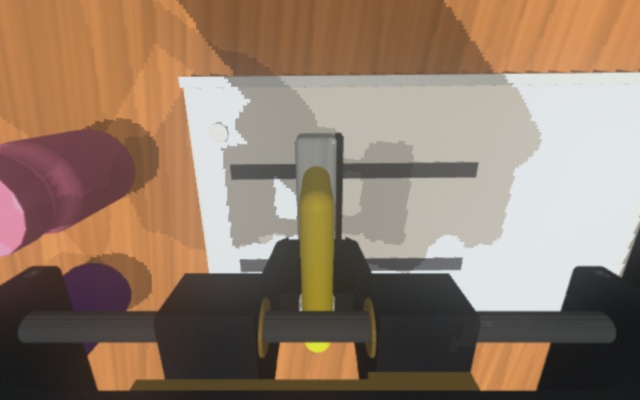

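View pics/st7.png

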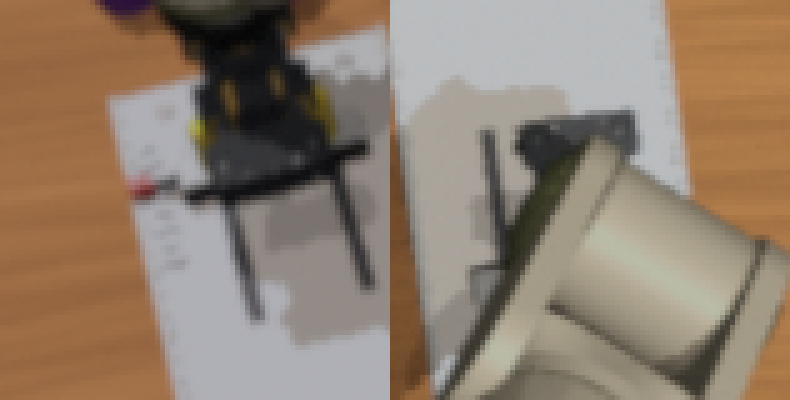

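servo_tool:
  commands:
    - [0,-0.003,0,0]
    - [0,-0.0048,0,0]
    - [0,-0.0048,0,0]
    - [0,-0.0048,0,0]

```text
clock: 14.98
ee_pos: [0.521, -0.1831, 0.0706]
eef_rot: [0.002, 0.659, 0.752, 0.0]
ft_force: [7.9, -2.9, -7.8]
finger_gap: 0.163
```

Run:
```python
from h import *
ims=[];s=env.read_state();print(s["clock"],s["ee_pos"],s["ft_force"],s["finger_gap"])
for k in range(4): ims.append(optics.snapshot("scene")[0].astype(float))
for l in ["pointer","mark"]: print(l,[(np.round(x["pixel"],1).tolist(),round(x["p"],2)) for x in spotter.spot_point("scene",l)[:3]])
im=np.mean(ims,0).astype(np.uint8);cv2.imwrite("pics/scene8.png",im[:,:,::-1])
cv2.imwrite("pics/s8.png",cv2.resize(im[195:240,205:265,::-1],None,fx=12,fy=12,interpolation=cv2.INTER_CUBIC))
h=np.array([np.cos(.1325),np.sin(.1325)]);
for n,px,z in [("line",(217.5,227.5),.028),("ptr",(217,235),.026)]: print(n,at_z("scene",px,z),at_z("scene",px,z)[:2]@h)
# direction of mark line of constant holder x in the image, passing mark
M=at_z("scene",(217.5,227.5),.028)
for t in (0,.02,.03): 
    X=M.copy();X[:2]+=t*np.array([-h[1],h[0]]);X[2]-=.001;print(t,proj("scene",X))
```

```text
14.975 [ 0.52100707 -0.18314652  0.07064188] [ 7.85935241 -2.91130242 -7.84168172] 0.16335750503798824
pointer [([216.6, 228.9], 0.61)]
mark [([215.6, 224.3], 0.39)]
line [ 0.5385705  -0.26915153  0.028     ] 0.4982914534326412
ptr [ 0.53983622 -0.2460768   0.026     ] 0.5025945469091072
0 [217.64583016 227.56756928]
0.02 [215.92869834 233.82266016]
0.03 [215.07288409 236.94046118]
```

View pics/s8.png

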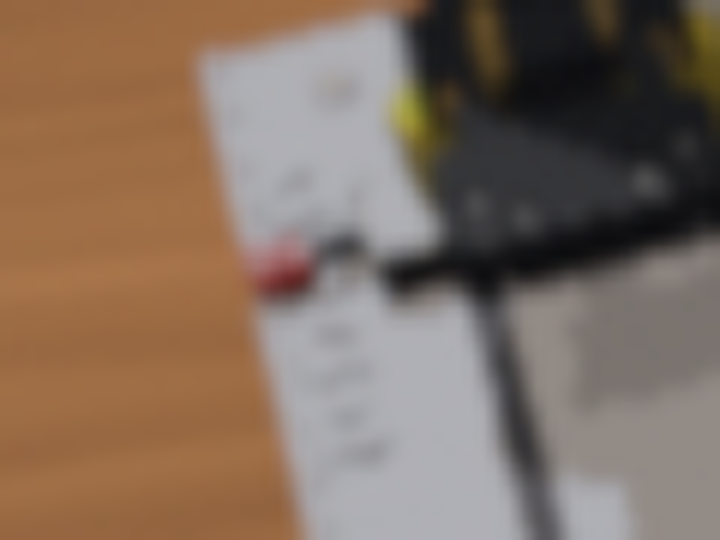

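The scene crop shows the pointer at about (215.2,233.8), next to the red clip at about (217,228.5). They look nearly aligned. I'll check the travel numerically with the fixed camera against the closed picture.

```bash
python3 - <<'E'
from h import *
h=np.array([np.cos(.1325),np.sin(.1325)])
for f,box in [("scene0",(232,244,233,242)),("scene8",(210,221,231,237))]:
    g=cv2.cvtColor(cv2.imread(f"pics/{f}.png"),cv2.COLOR_BGR2GRAY).astype(float)[box[0]:box[1],box[2]:box[3]]
    print(f);print(g.astype(int))
    w=np.clip(110-g,0,None);rr,cc=np.mgrid[box[0]:box[1],box[2]:box[3]]
    p=((rr*w).sum()/w.sum(),(cc*w).sum()/w.sum());X=at_z("scene",p,.026);print(p,X,X[:2]@h)
# clip red centroid in both and predicted clip top from scene 
im=cv2.imread("pics/scene0.png").astype(int);
for f in("scene0","scene8"):
    im=cv2.imread(f"pics/{f}.png").astype(int)[205:230,215:240];w=np.clip(im[:,:,2]-im[:,:,1]-50,0,None);rr,cc=np.mgrid[205:230,215:240]
    m=cc-215+0*rr>6; w=w*m
    ys=[(rr*w).sum()/w.sum(),(cc*w).sum()/w.sum()];print(f,"red",ys,w.sum())
E
python3 - <<'E'
import cv2;im=cv2.imread("pics/scene0.png")[195:250,205:265];cv2.imwrite("pics/s0.png",cv2.resize(im,None,fx=10,fy=10,interpolation=2))
E
```

```text
scene0
[[162 157 153 152 163 170 169 170 173]
 [161 158 156 159 168 172 168 169 173]
 [169 170 171 171 171 170 166 164 171]
 [173 174 173 168 160 151 142 145 166]
 [174 175 170 149 126 108  97 117 159]
 [174 174 166 129  87  68  70 107 150]
 [172 174 167 133  95  85  95 112 127]
 [171 174 170 154 132 123 125 128 114]
 [173 174 174 170 159 148 147 152 140]
 [173 174 175 174 171 165 164 168 161]
 [168 172 174 175 174 173 173 174 170]
 [163 170 174 175 175 175 174 175 174]]
(np.float64(237.22471910112358), np.float64(238.20224719101122)) [ 0.61134128 -0.24111483  0.026     ] 0.5741283796146728
scene8
[[171 175 173 168 169 173]
 [171 173 170 161 168 174]
 [161 165 166 161 169 175]
 [152 155 152 150 163 173]
 [139 132 116 116 142 165]
 [111  89  74  79 115 149]
 [ 93  91  90  95 109 120]
 [ 99 127 124 123 122  96]
 [113 144 138 138 144 115]
 [128 147 151 157 163 146]
 [153 159 166 171 173 165]]
(np.float64(215.65945945945947), np.float64(232.96756756756756)) [ 0.53393623 -0.25208986  0.026     ] 0.49595186585269
scene0 red [np.float64(217.5121951219512), np.float64(227.53658536585365)] 82
scene8 red [np.float64(217.5), np.float64(227.37777777777777)] 90
```

View pics/s0.png

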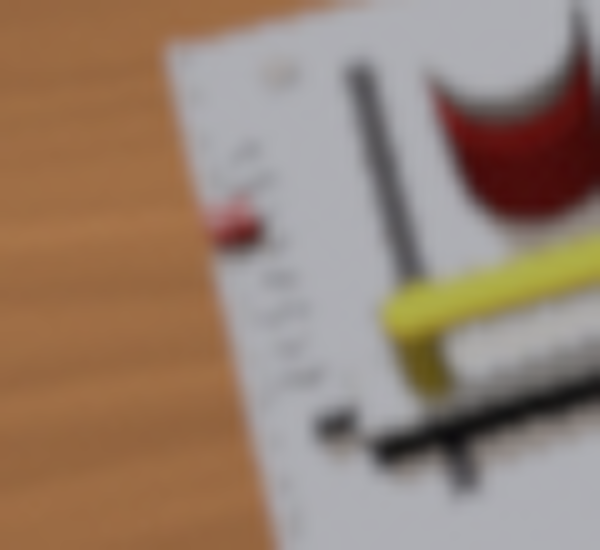

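servo_tool:
  commands:
    - [0,-0.0006,0,0]
    - [0,-0.0006,0,0]
    - [0,-0.0006,0,0]

```text
clock: 15.65
ee_pos: [0.5205, -0.1832, 0.0707]
eef_rot: [0.002, 0.659, 0.752, 0.001]
ft_force: [8.1, -2.8, -7.5]
finger_gap: 0.164
```

Run:
```python
from h import *
s=env.read_state();print(s["clock"],s["ee_pos"],s["ft_force"],s["finger_gap"],s["qvel"])
im=np.mean([optics.snapshot("scene")[0].astype(float) for _ in range(3)],0).astype(np.uint8)
cv2.imwrite("pics/s9.png",np.ascontiguousarray(im[:,:,::-1]))
s=env.read_state();print(s["clock"],s["ee_pos"],s["ft_force"])
```

```text
15.65 [ 0.5204958  -0.18321155  0.07065845] [ 8.10430891 -2.84190533 -7.52519599] 0.16415168918777687 [-3.81085306e-05  1.06344021e-03  1.83733097e-04 -7.50388260e-04
 -2.49166311e-04  7.21848809e-05]
15.8 [ 0.52048464 -0.18322523  0.07066122] [ 8.93231328 -2.29086907 -7.96003983]
```

View pics/s9.png

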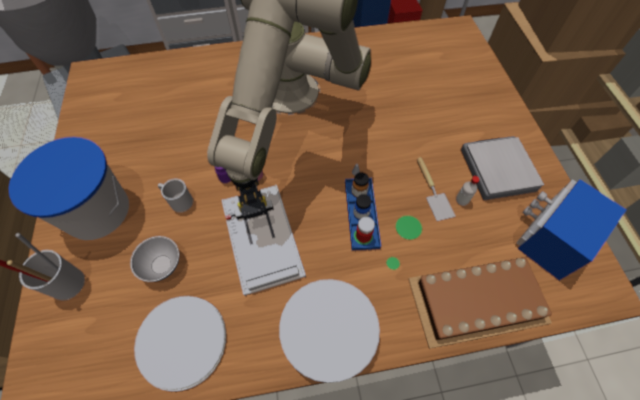

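The scene view shows the red jar upright on the pad at (232,365), the jaw pulled out under the gripper at (205,250), and everything else undisturbed. The wrist force is 8.5 N along the pull, against an expected 8 N from the spring at 80 mm.

Run:
```python
from h import *
print(workorder.job_done())
s=env.read_state();print(s["clock"],s["ee_pos"],s["finger_gap"])
```

```text
the job is handed in; nothing more can be done
None
the job is handed in; nothing more can be done
```

The red jar is standing upright on the green pad in the caddy's far pocket. The jaw is pulled out about 80 mm to the clip's white line and still gripped at 35 N. I handed the job in at about 15.8 s on the robot's clock.

**Jar:** its top measured 90.5 mm above the table, against 91 mm expected. The wrist camera puts its centre about 3 mm from the pad's centre, and the scene camera puts it within about 1 mm.

**Jaw opening:** the wrist camera, from two places, put the mark 79.6 mm from the closed pointer. Arm travel was 79.3 mm before a last 0.6 mm nudge, so about 79.8 mm. The steady pull of about 8.5 N fits the spring at that opening.

**Disagreements and limits:**
- The coarser scene camera gave 78.2 mm of travel before the nudge, about 1 mm less than the arm's reading. It resolves only about 3 mm per pixel.
- The hand hid the pointer and clip from the wrist camera at the end. The final alignment therefore rests on arm travel plus the scene view.
- While pulling, the wrist also felt a steady vertical force of about 7.5 N, well under the limits.

The last scene picture showed nothing else out of place.

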